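Power up the cell tester and hold the test key

TASK

Switch on the loose power strip lying behind the cell tester by pushing its rocker fully over to the other side, then press the tester's round key all the way down and let it come back up (this zeroes it), and then press the long bar key all the way down and keep it held, so that the cell is under test. Do the three in that order and finish with the bar key still held down by the fingers. Do not press the square key, and pick nothing up: leave the strip, the cell in the tester and the other things on the bench where they are.

Things in the scene. Friction and masses are not known exactly. Their poses are not given: they have to be found in the camera images.
- strip: loose off-white power strip, 54 x 249 x 42 mm plus a short cord stub at its -y end, lying on the bench, about 0.45 kg. Origin at the middle of its underside; y runs along the strip, z up, and its -x side is the one nearer the robot. Sockets fill the +y part; the rocker lies near the -y end
- strip_switch (a joint): angle of the strip's rocker: 0 rad off (as it starts: half on the strip's -x side raised), 0.175 level, 0.349 fully over (that half down). Pushing down its -x half increases it. No spring or snap: it stays where it is left, with a light friction (about 2 N at its edge)
- rocker_press (a point): where to push down, 47 mm above the bench, fixed to the strip: 14 mm to the strip's -x side of the rocker's pivot, just outside its raised edge. Have the fingertips' narrow (19 mm) side across the strip (tool x along strip x), centred here, so that only their edge bears on the raised half: a fingertip reaching over the pivot line can only bring the rocker level. 6 N is enough
- rocker_pivot (a point): middle of the rocker's pivot, on the strip's centre line, 39 mm above the bench. The rocker is a flat paddle, 24 mm along strip x by 12 mm along strip y. Its edge on the strip's -x side, 11 mm from the pivot, is 47 mm above the bench when off and about 43 mm when fully over; the casing round it is 42 mm high, up to 25 mm to either side of the pivot
- tester: grey cell tester, a low enclosure 110 (x) x 220 (y) x 30 mm (z), fixed to the bench. Origin at the centre of its underside, z up, x away from the robot at yaw 0. Three key modules stand in a row along y, centred at x -22 mm; a white cell lies in a cradle behind them, at x +32 mm
- round_module: black module (50 x 62 x 14 mm) with the white round key (28 mm diameter), fixed on top of the tester. Origin at the centre of its underside, on the tester's top, 30 mm above the bench; z up; same yaw as the tester. Which of the three places in the row (68 mm apart) it takes varies.
- square_module: black module (50 x 62 x 14 mm) with the white square key (26 x 26 mm), fixed on top of the tester. Origin at the centre of its underside, on the tester's top, 30 mm above the bench; z up; same yaw as the tester. Which of the three places in the row (68 mm apart) it takes varies.
- bar_module: black module (50 x 62 x 14 mm) with the white long bar key (18 mm in x, 50 mm in y), fixed on top of the tester. Origin at the centre of its underside, on the tester's top, 30 mm above the bench; z up; same yaw as the tester. Which of the three places in the row (68 mm apart) it takes varies.
- round_key (a joint): value of the round key: 0 m up, 0.006 m fully down (hard stop). Spring key: it needs 1.2 N to start moving, 4.8 N at the bottom, and springs back up when released. To be pressed second and released.
- square_key (a joint): value of the square key: 0 m up, 0.006 m fully down (hard stop). Spring key: it needs 1.2 N to start moving, 4.8 N at the bottom, and springs back up when released. Not to be pressed.
- bar_key (a joint): value of the long bar key: 0 m up, 0.006 m fully down (hard stop). Spring key: it needs 1.2 N to start moving, 4.8 N at the bottom, and springs back up when released. To be pressed last and held down.
- round_top (a point): centre of the round key's top face, moving with the key: 54 mm above the bench when up, 48 mm when fully down; the key then still stands 4 mm above its module
- square_top (a point): centre of the square key's top face, moving with the key: 54 mm above the bench when up, 48 mm when fully down; the key then still stands 4 mm above its module
- bar_top (a point): centre of the bar key's top face, moving with the key: 54 mm above the bench when up, 48 mm when fully down; the key then still stands 4 mm above its module
- cell: small white cell, 10 mm diameter and 36 mm long, with two leads, lying loose in the tester's cradle, its top 40 mm above the bench; leave it. Its origin lies between the cell and the leads, on the underside
- flux_bottle: bystander: flux bottle with a spout, 40 x 40 x 112 mm, standing loose behind the strip; origin at the centre of its underside
- mug_1: bystander: mug, 86 x 120 x 88 mm, loose, to the right of the tester; origin at the centre of its underside
- tape_1: bystander: black tape roll, 62 x 60 x 19 mm, loose, in front to the left; origin at the centre of its underside
- tweezers_1: bystander: tweezers 124 mm long and 8 mm high, loose, between strip and organiser box; origin at the centre of the underside
- pliers_1: bystander: pliers with blue handles, 63 x 118 x 12 mm, loose, at the right; origin at the centre of the underside

How it is judged:
By the outcome, as a careful person would: the job done as asked, in the order asked, and still so for the second after the job is handed in, while the arm keeps its last pose, push and grip.
It also fails if it takes over 45 s, if anything falls off the work surface, if the arm or the gripper's body presses on something with over 40 N, if the wrist force passes 120 N, or if a joint passes its speed limit or range.

ROBOT

A 6-joint arm with a two-finger parallel gripper is mounted at the origin on a cart in front of the work surface, level with it; the furniture and walls round the work are solid. World frame = base frame: x ahead of the robot, y to its left, z up, the work surface at z = 0. Lengths are in m, angles in rad, forces in N, time in s.
With the tool pointing down it reaches from about 0.325 to 0.75 m from the base axis. Payload 7.6 kg.
Tool frame: the origin (TCP) lies on the centre line of the jaws, within the pads' length; the fingertips stand 19 mm ahead of it and the grasp point (between the pads) is the TCP; z points along the fingers, y is the line along which they close (so a half turn about z gives the same grasp; the last joint's range is limited). The gripper opens to 85 mm and grips with 20 to 120 N. Pads are 22 mm wide; open, the fingers measure 114 mm over their backs; the gripper's body (76 mm by 85 mm) begins 54 mm behind the grasp point. The pads swing forward as they close: fully open they stand 13 mm farther back than shut.
Start: joints at [1.07, 0.052, 1.401, -0, 1.689, -0.07], TCP at [0.219, 0.477, 0.25] pointing down, gripper open.
Joint ranges: [-2.9, 2.9], [-0.91, 2.17], [0.12, 2.37], [-1.06, 4.2], [0.26, 2.73], [-2.93, 2.93]. Speed limits (rad/s): [2.57, 2.57, 3.01, 3.14, 3.14, 3.14].

INTERFACE

Orientations are given as a unit quaternion [x, y, z, w].
In Python, from cell import r gives the robot as it stands.
- The arm moves only by the shell command python3 inch.py [OPENING] [FORCE], which reads ROWS from standard input. ROWS is a JSON object with one list for each field, all of the same length, 1 to 20, a row being the entries at one place: sx, sy, sz (the shift in a scale on which 1.0 is 100 cm), ax, ay, az (a rotation vector in parts of the range, where 1.0 means pi/2 rad); each row shifts and turns the commanded pose from where the row before left it, along the tool's axes as they then stand; what a row does not reach is not made up. A row lasts 1/10 s, in which the tool goes at most 0.05 m and 0.15 rad, less where a joint would pass 70% of its speed; a pose out of reach is approached as far as the arm can. OPENING is the opening from 0.0 (shut) to 1.0 (fully open), set as the command begins (- or left out keeps the last). The fingers move at their own pace and stop on an object; FORCE is the grip in N (left out, the last holds). Time passes only in rows, so rows that do not move let the fingers close. It prints the time, the measured TCP pose, the force, the opening and the grip force at its end. Input that does not fit is refused with a message, and nothing moves.
- r.state(): the state, without advancing time (a new reading comes with each control period).
- r.get_image(name): name is "scene" or "top" or "wrist"; returns a dict with "image" (420x560x3 uint8, red, green, blue), "fx", "fy", "cx", "cy" (pixels), "k1" (the pictures are not rectified: a ray, as slopes to the right and down, at radius r is drawn at 1 + k1 r^2 times it, then the intrinsics apply), "rvec" (rotation vector, rad) and "tvec" (3), from world to camera coordinates, as OpenCV has them. Camera axes: x right, y down, z forward; pixel columns grow to the right and rows downward; lengths in m; the calibration is good to about 2 mm. A picture is of the moment at which its call begins. There is no depth.
- r.close_job(): hands the job in; it is judged then, once.
The state is a dict: "clock": time; "q": joint angles; "joint_vel": joint speeds; "joint_torque": joint torques, N m; "position": TCP position; "tcp_rot": TCP orientation; "contact_force": force on the tool from outside, world axes, zero at the start; "moment": the same for the moment, N m; "grip_width": opening from 0.0 (shut) to 1.0 (fully open); "grasp_force": force on a finger pad.
Only numpy, scipy, OpenCV 4.12 (cv2) and the standard library are available. Lean on these libraries where they do the work, as an engineer would, in place of code of your own. Each camera call takes 0.05 s, during which the arm holds its last target. There are 200 camera calls.

## Working session

There is one attempt and no reset: what is moved stays moved. The work goes in short steps, Python scripts to look and compute and a shell command to move; the robot and the scene stay as the last step left them, time stands still between calls to the robot, and variables do not carry over. Pictures are saved under pics/ and viewed, at most 10 in all, crops included, and the job is handed in when it is done.

```bash
ls; mkdir -p pics; python3 - <<'E'
from cell import r
import cv2
for n in("top","scene"):
    d=r.get_image(n); cv2.imwrite(f"pics/{n}0.png",d["image"][...,::-1]); print(n,{k:v for k,v in d.items() if k!="image"})
print(r.state())
E
```

```text
cell.py
inch.py
pics
top {'fx': 447.36801345933964, 'fy': 447.36801345933964, 'cx': 282.94366851520857, 'cy': 214.5928571498799, 'k1': -0.10616931177923568, 'rvec': array([ 2.17729672, -2.18100515,  0.10504479]), 'tvec': array([-0.05422249,  0.57316421,  1.08693541])}
scene {'fx': 481.24751957945097, 'fy': 481.24751957945097, 'cx': 283.571016619448, 'cy': 210.57256055701941, 'k1': 0.051735776795903056, 'rvec': array([ 2.34015548, -0.75528363,  0.27670758]), 'tvec': array([-0.49574847,  0.25469156,  1.00884542])}
{'clock': 0.1, 'q': array([ 1.06970703e+00,  5.27857804e-02,  1.40163400e+00, -3.08921679e-06,
        1.68858194e+00, -7.02922273e-02]), 'joint_vel': array([ 0.00077594, -0.00263987, -0.0019705 , -0.00091727, -0.0016191 ,
        0.00058579]), 'joint_torque': array([ 1.13443864e-03, -3.82583284e+01, -3.60983276e+01, -7.14720272e-05,
        4.80248040e-03, -6.47978345e-05]), 'position': array([0.21909805, 0.47683233, 0.24954488]), 'tcp_rot': array([ 2.13736895e-01,  9.76891009e-01, -6.76407934e-04, -1.97079629e-04]), 'contact_force': array([-0.0316683 ,  0.72270928, -0.30239083]), 'moment': array([0.0748011 , 0.03973061, 0.06514049]), 'grasp_force': 0.0, 'grip_width': 0.9990278280706394}
```

View pics/top0.png

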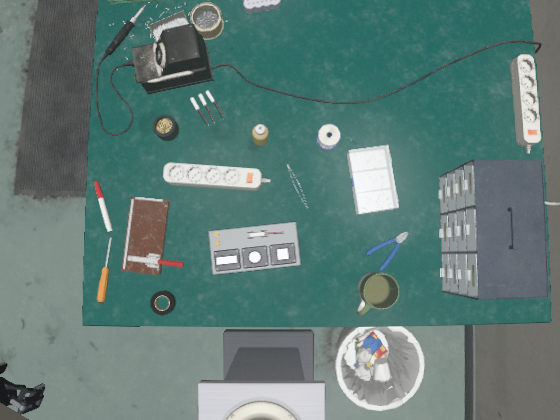

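View pics/scene0.png

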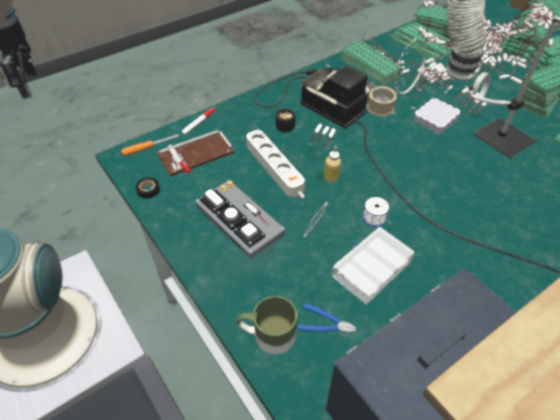

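The top view shows the keys from left to right: bar (228,260), round (255,257), square (282,254). The strip's orange rocker is at (251,178). The scene view agrees.

```bash
cat > h.py <<'E'
import cv2, numpy as np
from cell import r
def cast(d,px,z):
    px=np.atleast_2d(np.array(px,float)); R=cv2.Rodrigues(d["rvec"])[0]
    K=np.array([[d["fx"],0,d["cx"]],[0,d["fy"],d["cy"]],[0,0,1]])
    u=cv2.undistortPoints(px[:,None],K,np.array([d["k1"],0,0,0,0]))[:,0]
    v=np.c_[u,np.ones(len(u))]@R; c=-R.T@d["tvec"]
    return c+v*((z-c[2])/v[:,2])[:,None]
def blobs(mask,amin,amax,roi):
    x0,y0,x1,y1=roi; m=np.zeros(mask.shape,np.uint8); m[y0:y1,x0:x1]=mask[y0:y1,x0:x1]
    n,l,s,c=cv2.connectedComponentsWithStats(m,connectivity=4)
    return [(c[i],s[i,4],cv2.minAreaRect(np.argwhere(l==i)[:,::-1].astype(np.float32))) for i in range(1,n) if amin<=s[i,4]<=amax]
E
python3 - <<'E'
from h import *
d=r.get_image("top"); im=d["image"]; hsv=cv2.cvtColor(im,cv2.COLOR_RGB2HSV)
w=(im.min(2)>205).astype(np.uint8)
for c,a,b in blobs(w,20,900,(205,240,300,275)): print("key",c,a,b,cast(d,[c,b[0]],.054))
o=((hsv[...,0]<18)&(hsv[...,1]>90)&(hsv[...,2]>150)).astype(np.uint8)
for c,a,b in blobs(o,5,900,(235,160,270,195)): print("rock",c,a,b,cast(d,[c],.041))
ow=(im.min(2)>150).astype(np.uint8)
for c,a,b in blobs(ow,400,9000,(150,150,275,200)): print("strip",c,a,b,cast(d,[c,*cv2.boxPoints(b)],.042))
cv2.imwrite("pics/c1.png",cv2.resize(im[150:280,155:310,::-1],None,fx=5,fy=4.6,interpolation=cv2.INTER_CUBIC))
E
```

```text
key [282.14285714 253.52678571] 112 ((282.2099914550781, 253.469970703125), (10.323759078979492, 10.74802303314209), 81.8698959350586) [[ 0.47645901 -0.05287619  0.054     ]
 [ 0.47659516 -0.05303804  0.054     ]]
key [254.17 256.58] 100 ((254.5, 257.0), (10.0, 11.0), 90.0) [[0.4692221  0.01443958 0.054     ]
 [0.46821359 0.01364289 0.054     ]]
key [226.37062937 259.59440559] 143 ((226.28659057617188, 259.5792541503906), (6.957187175750732, 20.098541259765625), 83.6598129272461) [[0.46199394 0.08138838 0.054     ]
 [0.46203018 0.0815914  0.054     ]]
rock [249.42857143 177.08571429] 35 ((249.0, 177.5), (9.0, 4.0), 90.0) [[0.6649735  0.02763061 0.041     ]]
strip [211.99478624 175.044317  ] 1918 ((216.4771728515625, 175.31979370117188), (107.4405517578125, 20.234161376953125), 4.085616588592529) [[ 0.67019036  0.12041995  0.042     ]
 [ 0.65433984  0.24469219  0.042     ]
 [ 0.70531172  0.24246502  0.042     ]
 [ 0.68485277 -0.02519729  0.042     ]
 [ 0.63438528 -0.02168876  0.042     ]]
```

View pics/c1.png

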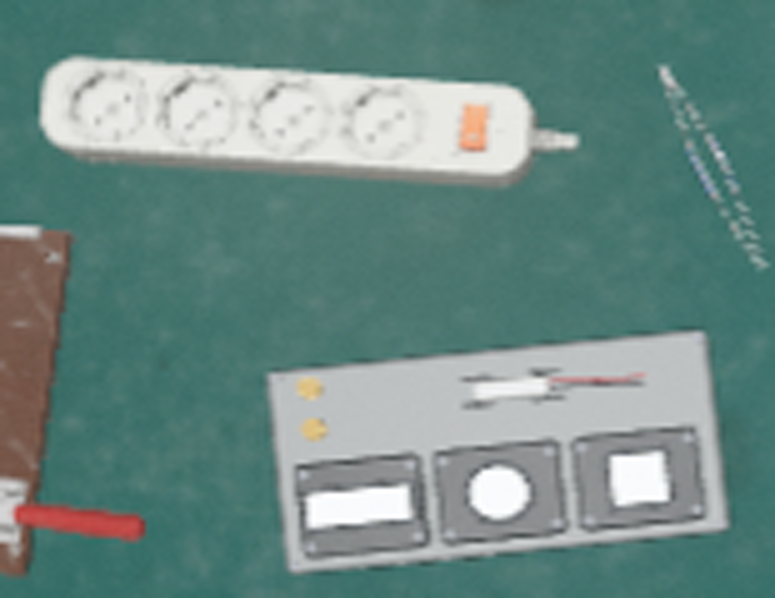

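The crop shows the key order clearly: bar, round, square from left to right. The orange rocker is near the strip's right end, with a brighter raised half towards the robot. I'll shut the fingers, align tool x with the strip and move overhead for a wrist view.

The rows are not in the units I measure in: turns go in shares of pi/2 rad. I convert before sending: -0.12 rad / 1.5708 = -0.0764.

```bash
echo '{"sx":[0,0,0,-0.013,-0.027,-0.03,-0.03,-0.03,-0.03,-0.03,-0.03,-0.03,-0.03,-0.03,-0.03,-0.02,-0.012,0],"sy":[0,0,0,-0.015,-0.029,-0.033,-0.033,-0.033,-0.033,-0.033,-0.033,-0.033,-0.033,-0.033,-0.033,-0.023,-0.013,0],"sz":[0,0,0,0,0,0,0,0,0,0,0,0,0,0,0,0,0,0],"ax":[0,0,0,0,0,0,0,0,0,0,0,0,0,0,0,0,0,0],"ay":[0,0,0,0,0,0,0,0,0,0,0,0,0,0,0,0,0,0],"az":[-0.0764,-0.0764,-0.0732,0,0,0,0,0,0,0,0,0,0,0,0,0,0,0]}' | python3 inch.py 0.0 40
python3 - <<'E'
from h import *
d=r.get_image("wrist"); cv2.imwrite("pics/w1.png",d["image"][...,::-1]); s=r.state(); print(s["position"],s["tcp_rot"],s["contact_force"],s["q"])
E
```

```text
clock: 1.95
position: [0.5598, 0.0382, 0.2493]
tcp_rot: [0.039, 0.999, -0.0, -0.001]
contact_force: [-1.1, 1.2, -1.0]
grip_width: -0.0
grasp_force: 0.0
[0.55918002 0.03943199 0.24956346] [ 3.86975222e-02  9.99250726e-01  1.08112786e-04 -6.90697264e-04] [0.07187822 0.18253603 0.41648372] [ 4.39861500e-03  1.54070814e-01  1.29301332e+00  2.77722101e-04
  1.69587931e+00 -1.48894886e+00]
```

View pics/w1.png

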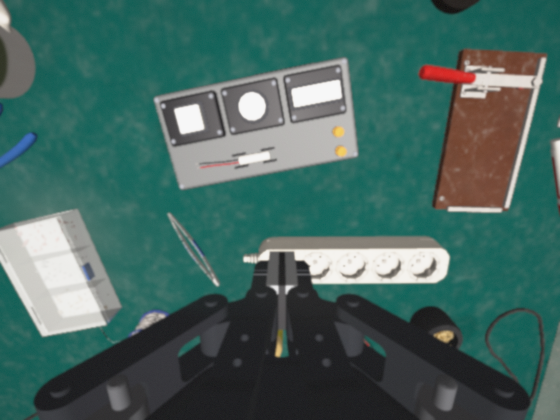

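The wrist view shows the square (189,118), round (252,106) and bar (318,93) keys. The gripper hides the rocker at about (285,258), so I'll measure the keys here and then move farther out to see it.

```bash
python3 - <<'E'
from h import *
d=r.get_image("wrist"); im=d["image"]
w=(im.min(2)>205).astype(np.uint8)
for c,a,b in blobs(w,150,2500,(165,60,350,140)): print("key",c,a,b[1:],cast(d,[c,b[0]],.054))
E
echo '{"sx":[-0.02,-0.03,-0.03,-0.015,0,0],"sy":[0,0,0,0,0,0],"sz":[0,0,0,0,0,0],"ax":[0,0,0,0,0,0],"ay":[0,0,0,0,0,0],"az":[0,0,0,0,0,0]}' | python3 inch.py
python3 - <<'E'
from h import *
d=r.get_image("wrist"); im=d["image"];cv2.imwrite("pics/w2.png",im[...,::-1]); hsv=cv2.cvtColor(im,cv2.COLOR_RGB2HSV)
o=((hsv[...,0]<18)&(hsv[...,1]>90)&(hsv[...,2]>120)).astype(np.uint8)
for c,a,b in blobs(o,20,2900,(230,100,340,260)): print("rock",c,a,b,cast(d,[c,*cv2.boxPoints(b)],.043))
w=(im.min(2)>205).astype(np.uint8)
for c,a,b in blobs(w,150,2500,(150,0,350,140)): print("key",c,a,b[1:],cast(d,[c,b[0]],.054))
s=r.state();print(s["position"],s["tcp_rot"])
E
```

```text
key [315.06555556  93.87222222] 900 ((18.58258056640625, 49.13808822631836), 79.11447143554688) [[0.45951155 0.08220143 0.054     ]
 [0.4594905  0.08239951 0.054     ]]
key [250.5355286  106.49046794] 577 ((27.0, 25.0), 90.0) [[0.46666075 0.01466474 0.054     ]
 [0.46666719 0.01462685 0.054     ]]
key [187.94551282 119.23237179] 624 ((26.436382293701172, 24.253562927246094), 75.96376037597656) [[ 0.47397388 -0.05262727  0.054     ]
 [ 0.47414558 -0.05275554  0.054     ]]
clock: 2.65
position: [0.6532, 0.0339, 0.2502]
tcp_rot: [0.037, 0.999, 0.0, -0.0]
contact_force: [0.4, -0.4, 0.7]
grip_width: -0.002
grasp_force: 0.0
rock [277.04761905 195.4952381 ] 210 ((277.0, 195.5), (19.0, 10.0), 90.0) [[0.66118015 0.02848418 0.043     ]
 [0.64937582 0.02352042 0.043     ]
 [0.65024279 0.03513432 0.043     ]
 [0.67322386 0.0334338  0.043     ]
 [0.67233976 0.02158591 0.043     ]]
key [246.63839286   7.88616071] 448 ((18.0, 27.0), 90.0) [[0.47092106 0.01435049 0.054     ]
 [0.47185079 0.0141188  0.054     ]]
key [178.30282638  18.15881561] 743 ((29.306690216064453, 25.559030532836914), 77.00537872314453) [[ 0.47417597 -0.05274427  0.054     ]
 [ 0.47421749 -0.05281166  0.054     ]]
key [248.90873016  68.57936508] 252 ((7.648529052734375, 33.14362716674805), 78.69007110595703) [[0.5246256  0.01094728 0.054     ]
 [0.5245594  0.0110468  0.054     ]]
[0.65307907 0.03372774 0.25053514] [ 3.73859401e-02  9.99300894e-01  8.76783823e-05 -8.41357604e-05]
```

View pics/w2.png

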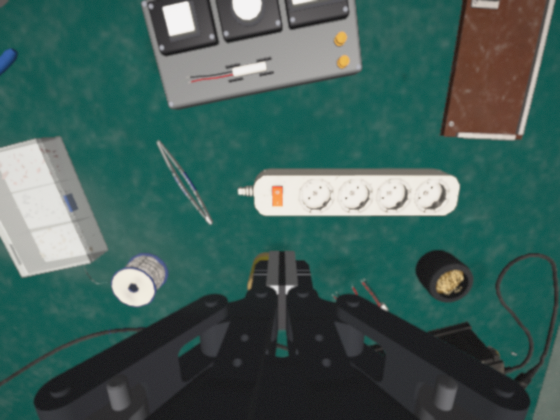

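The rocker is now visible at (277,195), with strip and image rows parallel, so the yaw is right. I'll project the known fingertip into the picture to check the wrist camera's bias.

```bash
python3 - <<'E'
from h import *
from scipy.spatial.transform import Rotation as Ro
d=r.get_image("wrist"); s=r.state(); im=d["image"]
K=np.array([[d["fx"],0,d["cx"]],[0,d["fy"],d["cy"]],[0,0,1]])
T=Ro.from_quat(s["tcp_rot"])
P=s["position"]+T.apply([[.0095,0,.019],[-.0095,0,.019],[.0,.011,.019],[0,-.011,.019],[0,0,.019]])
p=cv2.projectPoints(P,d["rvec"],d["tvec"],K,np.array([d["k1"],0,0,0]))[0][:,0]; print(p, -cv2.Rodrigues(d["rvec"])[0].T@d["tvec"], s["position"])
c=cv2.resize(im[230:310,230:340,::-1].copy(),None,fx=7,fy=7,interpolation=cv2.INTER_CUBIC)
for q in p: cv2.circle(c,tuple(int(v) for v in (q-[230,230])*7+3),3,(0,0,255),-1)
cv2.imwrite("pics/tip.png",c)
E
```

```text
[[280.53705961 250.38051854]
 [280.5591338  281.44881351]
 [300.62901567 266.20389566]
 [260.46726111 266.19221179]
 [280.54821981 266.20559861]] [0.57688666 0.03976073 0.37414846] [0.65307316 0.03359305 0.25082565]
```

View pics/tip.png

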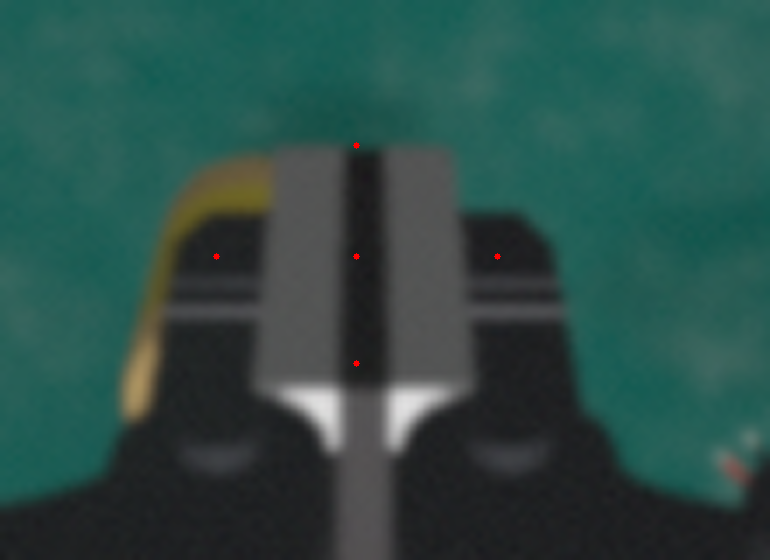

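The predicted tip edge matches the picture to within about 0.3 mm in x and 0.7 mm in y, so the wrist calibration is good. I'll descend to just above the rocker's raised half.

```bash
echo '{"sx":[0.0057,0,0,0,0,0,0,0,0,0],"sy":[-0.0044,0,0,0,0,0,0,0,0,0],"sz":[0.01,0.03,0.03,0.03,0.03,0.025,0.015,0.006,0,0],"ax":[0,0,0,0,0,0,0,0,0,0],"ay":[0,0,0,0,0,0,0,0,0,0],"az":[0,0,0,0,0,0,0,0,0,0]}' | python3 inch.py
python3 - <<'E'
from h import *
s=r.state();print(s["position"],s["tcp_rot"],s["contact_force"])
d=r.get_image("wrist");cv2.imwrite("pics/w3.png",d["image"][100:310,150:430][:,:,::-1].repeat(2,0).repeat(2,1))
E
```

```text
clock: 3.75
position: [0.6486, 0.029, 0.0761]
tcp_rot: [0.038, 0.999, 0.0, 0.001]
contact_force: [-0.3, 0.5, 0.1]
grip_width: -0.002
grasp_force: 0.0
[0.64855363 0.02898703 0.07610524] [3.78438149e-02 9.99282786e-01 9.23003273e-05 1.32324975e-03] [-0.30014544  0.51636914  0.14667696]
```

View pics/w3.png

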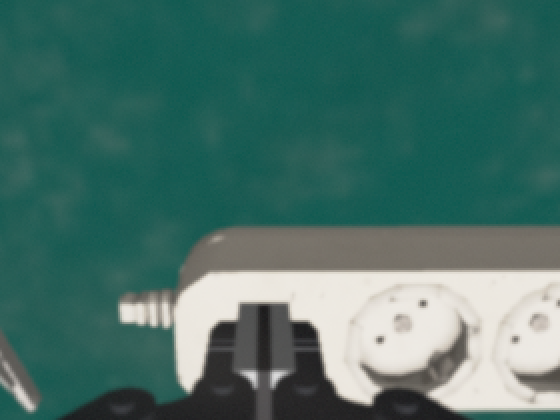

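The tip stands over the rocker end. The strip's near top edge is at row ~235 (full image). I'll use that edge as a cross-check on the pivot's x.

```bash
python3 - <<'E'
from h import *
d=r.get_image("wrist");im=d["image"].astype(int)
for c in (300,320,281):
  g=im[:,c].min(1); print(c,g[208:250])
print(cast(d,[[281,235.5],[281,251.5]],.042),cast(d,[[281,213]],0.0),cast(d,[[281,251]],.0571))
print(r.state()["position"])
E
```

```text
300 [ 27  26  27  33  55  87  99 101 102 104 106 108 108 108 108 106 107 106
 108 107 105 106 106 104 105 105 121 163 208 223 224 225 225 225 225 226
 225 225 224 224 224 225]
320 [ 26  23  24  31  54  87 100 102 104 105 107 105 106 106 104 104 104 105
 106 104 105 104 105 103 104 104 121 164 209 223 225 225 225 224 225 224
 225 225 225 224 225 225]
281 [ 22  27  25  34  57  87  99 101 103 107 108 107 108 107 107 106 107 106
 106 105 106 105 106 106 106 105 119 161 205 221 223 222 223 222 223 223
 224 224 224 224 223 220]
[[0.63706118 0.02991692 0.042     ]
 [0.64733681 0.02913367 0.042     ]] [[0.63685848 0.02988078 0.        ]] [[0.63983279 0.02972416 0.0571    ]]
[0.64862349 0.02891938 0.07609472]
```

The strip's near face is at x≈0.637, giving a pivot at ≈0.663, so the current x of 0.6486 is right. I'll press now.

```bash
for i in 1; do echo '{"sx":[0,0,0,0,0],"sy":[0,0,0,0,0],"sz":[0.004,0.004,0.003,0.001,0],"ax":[0,0,0,0,0],"ay":[0,0,0,0,0],"az":[0,0,0,0,0]}' | python3 inch.py; echo '{"sx":[0,0,0],"sy":[0,0,0],"sz":[0.001,0.001,0],"ax":[0,0,0],"ay":[0,0,0],"az":[0,0,0]}' | python3 inch.py; done
```

```text
clock: 4.35
position: [0.6473, 0.0289, 0.0627]
tcp_rot: [0.038, 0.999, -0.0, -0.001]
contact_force: [-4.8, -0.6, 5.2]
grip_width: -0.001
grasp_force: 3.0
clock: 4.65
position: [0.6474, 0.0289, 0.0622]
tcp_rot: [0.038, 0.999, -0.0, -0.001]
contact_force: [-10.9, 0.3, 12.8]
grip_width: 0.005
grasp_force: 7.5
```

The tip is at 43 mm, which matches fully over. I'll lift off and look at the rocker.

```bash
echo '{"sx":[0,0,0,-0.01,-0.03,-0.02,0,0],"sy":[0,0,0,0,0,0,0,0],"sz":[-0.005,-0.03,-0.04,-0.04,-0.03,0,0,0],"ax":[0,0,0,0,0,0,0,0],"ay":[0,0,0,0,0,0,0,0],"az":[0,0,0,0,0,0,0,0]}' | python3 inch.py
python3 - <<'E'
from h import *
d=r.get_image("wrist"); im=d["image"]; hsv=cv2.cvtColor(im,cv2.COLOR_RGB2HSV)
o=((hsv[...,0]<18)&(hsv[...,1]>90)&(hsv[...,2]>120)).astype(np.uint8)
for c,a,b in blobs(o,20,2900,(230,60,340,240)):
  print("rock",c,a,b,cast(d,[c,*cv2.boxPoints(b)],.043)); x,y=map(int,c)
g=im[:,300].min(1).astype(int); e=np.argwhere(np.diff((g>165).astype(int))!=0)[:,0]; print(e,cast(d,[[300,v+.5] for v in e],.042))
cv2.imwrite("pics/w4.png",cv2.resize(im[max(0,y-40):y+40,x-40:x+60,::-1],None,fx=7,fy=7,interpolation=cv2.INTER_CUBIC))
s=r.state();print(s["position"],s["tcp_rot"],s["contact_force"])
E
```

```text
clock: 5.45
position: [0.7074, 0.0244, 0.2037]
tcp_rot: [0.038, 0.999, 0.0, -0.001]
contact_force: [-0.5, 1.0, -0.9]
grip_width: -0.001
grasp_force: 0.0
rock [281.54513889 154.30208333] 288 ((282.0, 154.0), (24.0, 12.0), 90.0) [[0.66253334 0.02818807 0.043     ]
 [0.65049312 0.02377008 0.043     ]
 [0.65136185 0.03523861 0.043     ]
 [0.67433459 0.03364554 0.043     ]
 [0.67344499 0.02190552 0.043     ]]
[128 178] [[0.63976743 0.04748983 0.042     ]
 [0.68782644 0.04472746 0.042     ]]
[0.70704116 0.02443967 0.20390783] [ 3.78699893e-02  9.99282024e-01  3.79621788e-05 -1.13994490e-03] [-0.55369527 -0.76989669 -0.04862885]
```

View pics/w4.png

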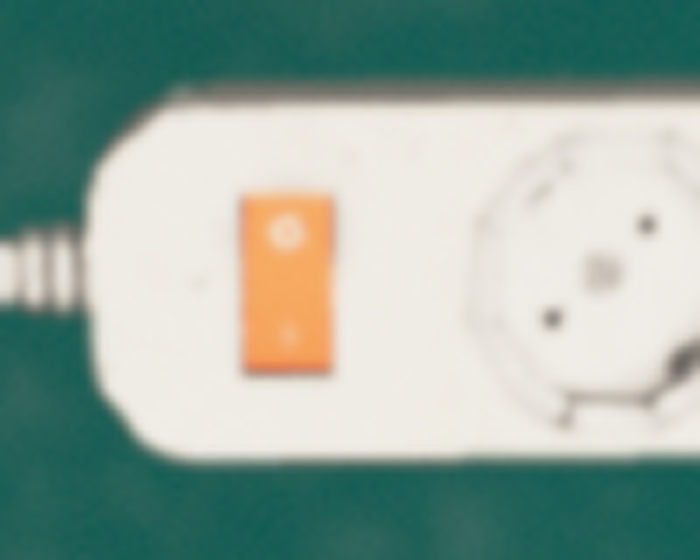

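The rocker shows no shadow on the near side. The tip reached 43 mm against a hard stop at 12.8 N, consistent with fully over. I'll compare half brightnesses before and after, and move over the round key.

```bash
python3 - <<'E'
import cv2
a=cv2.imread("pics/w2.png"); print("before",a[182:210,275:280,2].mean(1).astype(int),a[182:210,275:280,1].mean(1).astype(int))
b=cv2.imread("pics/w4.png")[3::7,3::7]; print("after",b[24:58,38:44,2].mean(1).astype(int),b[24:58,38:44,1].mean(1).astype(int))
E
echo '{"sx":[0.015,0.03,0.03,0.03,0.03,0.03,0.03,0.03,0.0136,0,0,0,0,0,0],"sy":[-0.0035,-0.0035,-0.0035,-0.0035,-0.0035,-0.0035,-0.0035,-0.0035,0,0,0,0,0,0,0],"sz":[0,0,0,0,0,0,0,0.01,0.02,0.03,0.03,0.025,0.012,0,0],"ax":[0,0,0,0,0,0,0,0,0,0,0,0,0,0,0],"ay":[0,0,0,0,0,0,0,0,0,0,0,0,0,0,0],"az":[0,0,0,0,0,0,0,0,0,0,0,0,0,0,0]}' | python3 inch.py
```

```text
before [238 236 228 213 220 241 245 244 241 238 238 241 244 246 246 246 246 246
 246 245 245 245 245 245 243 241 239 239] [234 231 221 189 139 118 133 145 159 177 183 176 163 156 155 156 157 158
 160 164 168 169 169 180 209 228 234 236]
after [237 235 235 240 244 245 244 243 242 242 243 244 245 246 246 246 246 246
 246 246 246 245 245 245 245 245 245 242 218 192 222 236 238 239] [232 229 222 206 185 175 181 194 200 202 199 185 174 171 171 170 170 169
 168 168 167 167 170 172 171 166 161 150 133 159 214 232 235 236]
clock: 7.0
position: [0.4679, 0.0146, 0.0793]
tcp_rot: [0.038, 0.999, 0.0, 0.001]
contact_force: [0.1, -0.4, 0.5]
grip_width: -0.002
grasp_force: 0.0
```

The dark raised wall moved from the near side to the far side, so the rocker is fully over. Next is the round key.

```bash
echo '{"sx":[0,0,0,0,0,0],"sy":[0,0,0,0,0,0],"sz":[0.004,0.004,0.003,0.002,0,0],"ax":[0,0,0,0,0,0],"ay":[0,0,0,0,0,0],"az":[0,0,0,0,0,0]}' | python3 inch.py; echo '{"sx":[0,0,0],"sy":[0,0,0],"sz":[0.001,0.001,0],"ax":[0,0,0],"ay":[0,0,0],"az":[0,0,0]}' | python3 inch.py
```

```text
clock: 7.6
position: [0.4686, 0.0145, 0.0669]
tcp_rot: [0.038, 0.999, 0.0, 0.001]
contact_force: [-2.3, 0.0, 11.1]
grip_width: -0.002
grasp_force: 5.2
clock: 7.9
position: [0.4687, 0.0145, 0.0666]
tcp_rot: [0.038, 0.999, 0.0, 0.001]
contact_force: [-10.3, 0.1, 25.0]
grip_width: -0.004
grasp_force: 12.3
```

The round key bottomed out (25 N, tip at 48 mm). I'll release it and go over the bar key.

```bash
echo '{"sx":[0,0,0,0,0.004,0.005,0.004,0,0,0,0],"sy":[0,0,0,0,0.02,0.025,0.022,0,0,0,0],"sz":[-0.01,-0.02,-0.015,0,0,0,0,0.012,0.018,0,0],"ax":[0,0,0,0,0,0,0,0,0,0,0],"ay":[0,0,0,0,0,0,0,0,0,0,0],"az":[0,0,0,0,0,0,0,0,0,0,0]}' | python3 inch.py; python3 - <<'E'
from h import *
d=r.get_image("wrist"); im=d["image"]; cv2.imwrite("pics/w5.png",im[...,::-1])
E
```

```text
clock: 9.0
position: [0.4592, 0.0818, 0.0774]
tcp_rot: [0.038, 0.999, -0.0, -0.001]
contact_force: [-0.6, -0.1, 0.6]
grip_width: 0.001
grasp_force: 0.0
```

View pics/w5.png

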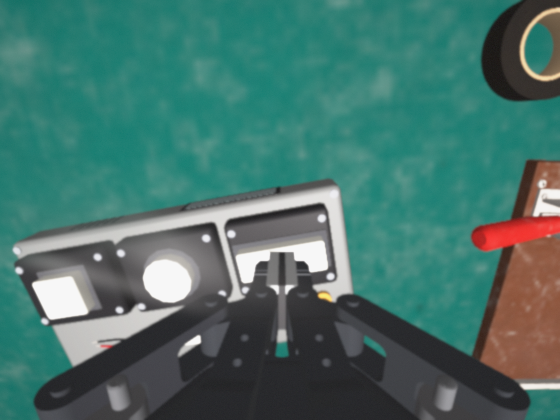

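The tip (282,255) is centred over the bar key (238–328), and the round key is back up. I'll press and hold.

```bash
echo '{"sx":[0,0,0,0,0,0],"sy":[0,0,0,0,0,0],"sz":[0.004,0.004,0.002,0.0015,0,0],"ax":[0,0,0,0,0,0],"ay":[0,0,0,0,0,0],"az":[0,0,0,0,0,0]}' | python3 inch.py; echo '{"sx":[0,0,0,0],"sy":[0,0,0,0],"sz":[0.001,0,0,0],"ax":[0,0,0,0],"ay":[0,0,0,0],"az":[0,0,0,0]}' | python3 inch.py
```

```text
clock: 9.65
position: [0.4603, 0.0822, 0.0673]
tcp_rot: [0.038, 0.999, -0.0, 0.001]
contact_force: [2.6, -3.3, 4.9]
grip_width: -0.004
grasp_force: 2.3
clock: 10.05
position: [0.4604, 0.0822, 0.0669]
tcp_rot: [0.038, 0.999, -0.0, 0.001]
contact_force: [0.2, -2.9, 10.7]
grip_width: -0.0
grasp_force: 4.9
```

```bash
echo '{"sx":[0,0,0,0],"sy":[0,0,0,0],"sz":[0.0007,0,0,0],"ax":[0,0,0,0],"ay":[0,0,0,0],"az":[0,0,0,0]}' | python3 inch.py; python3 - <<'E'
from h import *
d=r.get_image("top"); im=d["image"]; ow=(im.min(2)>150).astype(np.uint8)
for c,a,b in blobs(ow,400,9000,(150,150,275,200)): print("strip",c,a,b)
s=r.state(); print(s["position"],s["contact_force"])
if s["contact_force"][2]>9: print(r.close_job())
E
```

```text
clock: 10.45
position: [0.4604, 0.0822, 0.0668]
tcp_rot: [0.038, 0.999, -0.0, 0.001]
contact_force: [-2.6, -3.6, 15.1]
grip_width: -0.001
grasp_force: 7.4
strip [211.9341412  174.90621707] 1898 ((216.49026489257812, 175.15565490722656), (107.4154052734375, 20.08580780029297), 3.5763344764709473)
[0.46039953 0.08216967 0.06684619] [-2.66521127 -2.13044406 13.93340396]
the job is handed in; nothing more can be done
None
```

The strip is switched on, the round key was pressed fully and released, and the bar key is held down at about 14 N; the job is handed in at about 10.5 s, with the square key never touched and the strip in place to within a pixel in the top view.

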